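Clear the rack's mouth and slide the saucepan lid under it

TASK

A stray egg cup stands in front of the open end of the low wire rack: first move it into the empty middle place between the two other egg cups, back against the low wooden lip, so that the three make an even, straight row. Then slide the saucepan lid along the shelf, without lifting or tipping it, in at the open end of the wire rack until all of it is under the rack. Leave the other two egg cups and everything else where they stand, and keep the cups upright.

Things in the scene. Friction and masses are not known exactly. Their poses are not given: they have to be found in the camera images.
- lid: stainless steel saucepan lid lying flat on the shelf, knob up: disc 130 mm across with an upright rim 12 mm high, gently domed to 23 mm, black knob on top 30 mm across between heights 34 and 45 mm; about 220 g. Origin at the centre of its underside, z up
- rack: low steel wire bridge rack fixed to the shelf, 8 mm wire. Origin on the shelf, mid footprint. Way in: along its y, from the open +y end. Legs (y -79, +73 mm) and low side rails at x -79, +79 mm leave 150 mm clear width; top wires from 62 to 70 mm high; outer face of the top bar over the open end at y +77 mm; low stop bar (12 mm high) at the far end, inner face y -75 mm
- lip: straight wooden strip fixed on the shelf, 12 mm thick (its x), 220 mm long (its y), 14 mm high. Origin at the centre of its underside; the egg cup row stands against its face at x = -6 mm, the two outer cups centred at y = +75 and -75 mm, the empty middle place at y = 0
- stray_cup: the egg cup in front of the rack's open end; green silicone egg cup, all three alike: 50 mm tall, foot a disc 54 mm across and 12 mm thick, narrow waist 32 mm across at 18 to 24 mm, then an open bowl 46 mm across at the rim; 60 g. Origin at the centre of its underside, z up
- left_cup: the outer cup of the row at the lip's +y end; green silicone egg cup, all three alike: 50 mm tall, foot a disc 54 mm across and 12 mm thick, narrow waist 32 mm across at 18 to 24 mm, then an open bowl 46 mm across at the rim; 60 g. Origin at the centre of its underside, z up
- right_cup: the outer cup of the row at the lip's -y end; green silicone egg cup, all three alike: 50 mm tall, foot a disc 54 mm across and 12 mm thick, narrow waist 32 mm across at 18 to 24 mm, then an open bowl 46 mm across at the rim; 60 g. Origin at the centre of its underside, z up
- soy: closed amber glass soy bottle, 54 mm across, 150 mm tall; origin at the centre of its underside. To be left alone
- mug: white porcelain mug, 76 mm across, 85 mm tall, handle at its +y; origin at the centre of its underside. To be left alone
- salt: glass salt jar, 52 mm across, 75 mm tall; origin at the centre of its underside. To be left alone
- spoon: white porcelain soup spoon lying on the shelf: bowl 48 mm across and 16 mm high, handle towards its -x to 105 mm from the bowl's centre, rising to 31 mm; origin under the bowl's centre. To be left alone
- bowl: blue porcelain rice bowl, 110 mm across, 50 mm high; origin at the centre of its underside. To be left alone
- cooker: red plastic egg cooker with clear dome, 160 mm across, 161 mm tall, press button on a small housing on its -x side, fixed; origin at the centre of its underside. Not part of the job: to be kept clear of
Mind the look-alikes: they are no part of the job. What is shaped like the lid but turquoise or yellow is not meant.

How it is judged:
By the outcome, as a careful person would: the job done as asked, in the order asked, and still so for the second after the job is handed in, with the robot touching nothing.
It also fails if it takes over 72 s, if anything falls off the work surface, if the arm or the gripper's body presses on something with over 40 N, if the wrist force passes 120 N, or if a joint passes its speed limit or range.

ROBOT

A 6-joint arm with a two-finger parallel gripper is mounted at the origin on the work surface. World frame = base frame: x ahead of the robot, y to its left, z up, the work surface at z = 0. Lengths are in mm, angles in degrees, forces in N, time in s.
With the tool pointing down it reaches from about 350 to 850 mm from the base axis. Payload 8.1 kg.
Tool frame: the origin (TCP) lies on the front face of the gripper's body, between the roots of the fingers; the fingertips stand 73 mm ahead of it and the grasp point (between the pads) lies 54 mm ahead of it; z points along the fingers, y is the direction in which the jaws open and shut (so a half turn about z gives the same grasp; the last joint's range is limited). The gripper opens to 85 mm and grips with 20 to 120 N. Pads are 22 mm wide; open, the fingers measure 114 mm over their backs; the gripper's body (76 mm by 85 mm) begins 54 mm behind the grasp point. The pads swing forward as they close: fully open they stand 13 mm farther back than shut.
Start: joints at [-73.247, 7.471, 85.268, -0, 87.261, -4.893], TCP at [221.346, -557.684, 303.892] pointing down, gripper open.
Joint ranges: [-169.43, 169.43], [-51.17, 129.36], [1.28, 143.12], [-76.62, 256.62], [0, 156.53], [-152.29, 152.29]. Speed limits (degrees/s): [136.94, 136.94, 159.86, 180, 180, 180].

INTERFACE

Orientations are given as [roll, pitch, yaw] about the fixed x, y, z axes, in that order (R = Rz(yaw) Ry(pitch) Rx(roll)).
In Python, from bench import r, imaging gives the robot as it stands.
- The arm moves only by the tool drive_tool, never from a script. Its argument "commands" is text: rows parted by semicolons, each of 7 numbers parted by spaces: the turn, a rotation vector about the tool's x, y, z in degrees, then the shift along the tool's x, y, z in cm, then the finger opening in cm, from 0 to 8.54. In form: rx ry rz dx dy dz fingers; .... A call has 1 to 12 rows; each row is the pose to reach, as a shift and turn from the pose measured when the call began, along the tool's axes at that moment; what a row does not reach only later rows make up. A row lasts 1/8 s, in which the tool goes at most 62.5 mm and 10.7 degrees, less where a joint would pass 70% of its speed; a pose out of reach is approached as far as the arm can. A call with a gripper value outside its range is refused whole. The fingers move at their own pace and stop on an object; "force" is the grip in N (left out, the last holds). Time passes only in rows, so rows that repeat a pose let the fingers close. It gives the time, the measured TCP pose, the force and the opening at its end, in the units of the state.
- r.sense(): the state, without advancing time (a new reading comes with each control period).
- imaging.snapshot(name): name is "scene" or "side" or "wrist"; returns a dict with "pixels" (400x640x3 uint8, red, green, blue), "fx", "fy", "cx", "cy" (pixels), "dist" ([k1, k2, p1, p2, k3] as OpenCV has them; the pictures are not rectified), "world_from_camera" (4x4, takes a point from camera to world coordinates); the wrist camera has in their place "hand_eye" (4x4, takes a point from camera to tool coordinates, whose origin is the TCP and whose axes are the flange's). Camera axes: x right, y up, looking along -z (the intrinsics and any distortion apply to the point x, -y, -z); pixel columns grow to the right and rows downward; lengths in mm; the calibration is good to about 2 mm. A picture is of the moment at which its call begins: read the wrist's pose just before it. There is no depth.
- r.hand_in(): hands the job in, once; it reports no verdict.
The state is a dict: "time": time; "joint_pos": joint angles; "qd": joint speeds; "joint_efforts": joint torques, N m; "tool_pos": TCP position; "tcp_rot": TCP orientation; "ft_force": force on the tool from outside, world axes, zero at the start; "wrist_torque": the same for the moment, N m; "finger_gap": finger opening in mm.
Only numpy, scipy, OpenCV 4.12 (cv2) and the standard library are available. Lean on these libraries where they do the work, as an engineer would, in place of code of your own. Each camera call takes 0.05 s, during which the arm holds its last target. There are 200 camera calls.

## Working session

There is one attempt and no reset: what is moved stays moved. The work goes in short steps, Python scripts to look and compute and a tool call to move; the robot and the scene stay as the last step left them, time stands still between calls to the robot, and variables do not carry over. Pictures are saved under pics/ and viewed, about 8 in all and at most 12, crops included, and the job is handed in when it is done.

Besides the shell and the picture viewer there is one more tool, called after ">>>" as name(argument=value, ...), one argument or row to a line, values as JSON. drive_tool: Moves the arm, as the interface text tells. Its arguments: {"type":"object","properties":{"commands":{"type":"string"},"force":{"type":"number"}},"required":["commands"]}

```bash
mkdir -p pics; ls; cat > h.py <<'E'
import numpy as np, cv2
from bench import r, imaging
from scipy.spatial.transform import Rotation as R
def save(n,s): cv2.imwrite(n,cv2.cvtColor(s["pixels"],cv2.COLOR_RGB2BGR))
def K(s): return np.array([[s["fx"],0,s["cx"]],[0,s["fy"],s["cy"]],[0,0,1.]])
def T(s,st=None):
    if "world_from_camera" in s: return np.array(s["world_from_camera"])
    M=np.eye(4); M[:3,:3]=R.from_euler('xyz',st["tcp_rot"],degrees=True).as_matrix(); M[:3,3]=st["tool_pos"]
    return M@np.array(s["hand_eye"])
def cast(s,uv,z,st=None):
    p=cv2.undistortPoints(np.array(uv,float).reshape(-1,1,2),K(s),np.array(s["dist"],float)).reshape(-1,2)
    M=T(s,st); d=np.c_[p[:,0],-p[:,1],-np.ones(len(p))]@M[:3,:3].T; o=M[:3,3]
    return o+d*((z-o[2])/d[:,2])[:,None]
def proj(s,P,st=None):
    M=np.linalg.inv(T(s,st)); q=np.array(P,float).reshape(-1,3)@M[:3,:3].T+M[:3,3]
    q=q*[1,-1,-1]
    return cv2.projectPoints(q,np.zeros(3),np.zeros(3),K(s),np.array(s["dist"],float))[0].reshape(-1,2)
E
python3 - <<'E'
from h import *
st=r.sense(); print(st)
a=imaging.snapshot("scene"); b=imaging.snapshot("side"); w=imaging.snapshot("wrist")
for n,s in zip("abw",(a,b,w)):
    save(f"pics/{n}0.png",s); print(n,np.round(T(s,st),3).tolist(),s["fx"],s["dist"])
print(np.array(w["hand_eye"]).round(3))
E
```

```text
pics
{'time': 0.0, 'joint_pos': array([-7.32446676e+01,  7.51436558e+00,  8.53337835e+01,  3.43736112e-04,
        8.72615696e+01, -4.89503561e+00]), 'qd': array([-0.05288899, -0.05826679,  0.12090683,  0.11207233,  0.08644029,
       -0.02519433]), 'joint_efforts': array([ 3.65160973e-03, -5.69396031e+01, -5.00555134e+01,  1.19683018e-04,
        1.51553768e-02,  2.84379769e-05]), 'tool_pos': array([ 221.23954878, -557.24284892,  302.80888287]), 'tcp_rot': array([-1.79890711e+02, -9.70441130e-03,  2.16503420e+01]), 'ft_force': array([-0.0899079 ,  0.56060428, -0.34935968]), 'wrist_torque': array([-0.03732096, -0.00975399,  0.03702062]), 'finger_gap': 85.59639105509794}
a [[0.513, -0.744, 0.428, 1181.838], [0.858, 0.446, -0.254, -404.592], [-0.002, 0.497, 0.868, 1352.512], [0.0, 0.0, 0.0, 1.0]] 500.3938771783703 [-0.06762954  0.          0.          0.          0.        ]
b [[-0.77, 0.489, -0.411, 41.822], [-0.638, -0.59, 0.494, 599.564], [-0.001, 0.643, 0.766, 964.287], [0.0, 0.0, 0.0, 1.0]] 393.46794025403113 [0.01190546 0.         0.         0.         0.        ]
w [[0.369, 0.879, 0.303, 298.764], [-0.929, 0.349, 0.118, -526.979], [-0.002, -0.325, 0.946, 373.471], [0.0, 0.0, 0.0, 1.0]] 324.58363682906844 [-0.01475318  0.          0.          0.          0.        ]
[[ -0.      0.946   0.326  83.233]
 [  1.      0.     -0.      0.338]
 [ -0.      0.326  -0.946 -70.649]
 [  0.      0.      0.      1.   ]]
```

View pics/a0.png

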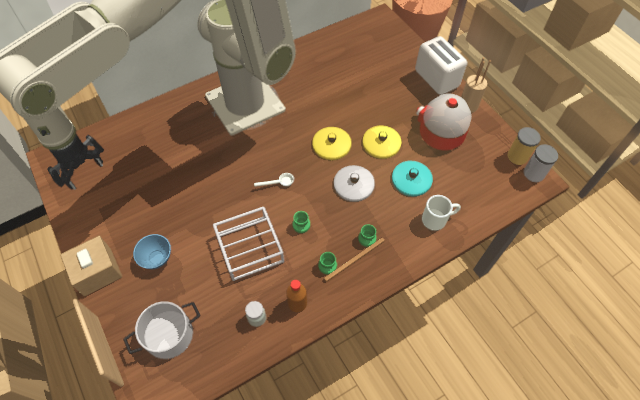

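View pics/b0.png

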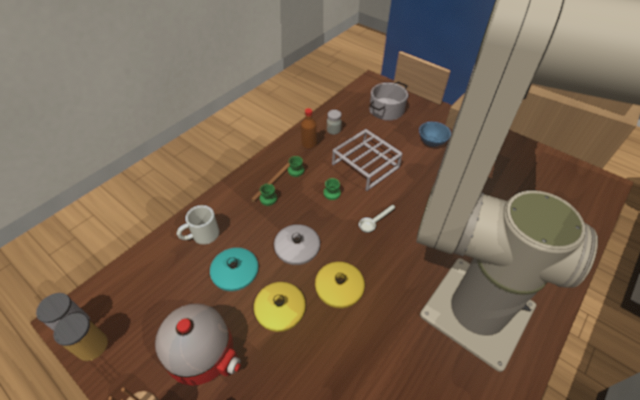

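The scene view shows four lid shapes: yellow at (332,143) and (382,141), turquoise at (412,178), and steel at (354,183). The steel one is the lid meant. The stray cup is at (302,222), the row cups at (328,263) and (369,235), the lip runs from (327,277) to (384,240), and the rack is around (248,243).

```bash
python3 - <<'E'
from h import *
a=imaging.snapshot("scene"); b=imaging.snapshot("side")
for n,s in (("scene",a),("side",b)):
    hsv=cv2.cvtColor(s["pixels"],cv2.COLOR_RGB2HSV)
    m=cv2.inRange(hsv,(45,90,40),(75,255,255))
    N,l,stt,c=cv2.connectedComponentsWithStats(m)
    for i in range(1,N):
        if stt[i,4]>60:
            x,y,w,h,A=stt[i]; print(n,"green",stt[i],"centroid@25",cast(s,[c[i]],25)[0].round(1))
    p=(354,183) if n=="scene" else (297,243)
    # lid knob dark
    g=hsv[...,2]; sub=g[p[1]-18:p[1]+12,p[0]-12:p[0]+12]
    ys,xs=np.where(sub<70); kc=(xs.mean()+p[0]-12,ys.mean()+p[1]-18); print("knob",kc,len(xs),cast(s,[kc],41)[0].round(1))
    # lid disc
    m=cv2.inRange(hsv,(0,0,110),(179,70,255)); w=np.zeros_like(m); cv2.circle(w,p,30,255,-1); m&=w
    cs=max(cv2.findContours(m,cv2.RETR_EXTERNAL,cv2.CHAIN_APPROX_NONE)[0],key=cv2.contourArea)
    P=cast(s,cs.reshape(-1,2),12)[:,:2]; (cx,cy),rad=cv2.minEnclosingCircle(P.astype(np.float32)); print("lid",cx,cy,rad)
cr=cv2.resize(a["pixels"][130:290,200:440],None,fx=3.3,fy=3.3,interpolation=cv2.INTER_CUBIC)
cv2.imwrite("pics/ca.png",cv2.cvtColor(cr,cv2.COLOR_RGB2BGR))
cr=cv2.resize(b["pixels"][115:275,220:420],None,fx=3.7,fy=3.7,interpolation=cv2.INTER_CUBIC)
cv2.imwrite("pics/cb.png",cv2.cvtColor(cr,cv2.COLOR_RGB2BGR))
E
```

```text
scene green [293 211  17  22 309] centroid@25 [535.8 -77.1  25. ]
scene green [358 224  18  23 313] centroid@25 [676.5  69.8  25. ]
scene green [319 252  18  22 322] centroid@25 [691.7 -79.1  25. ]
knob (np.float64(354.2), np.float64(180.6)) 5 [502.6 135.2  41. ]
lid 492.29437255859375 142.2561798095703 68.05952453613281
side green [288 156  16  21 246] centroid@25 [685.5 -73.5  25. ]
side green [324 179  17  21 285] centroid@25 [529.8 -71.9  25. ]
side green [259 184  18  22 285] centroid@25 [670.7  75.4  25. ]
knob (np.float64(297.25714285714287), np.float64(239.57142857142856)) 35 [479.3 151.   41. ]
lid 486.8830261230469 148.04835510253906 68.1364974975586
```

View pics/ca.png

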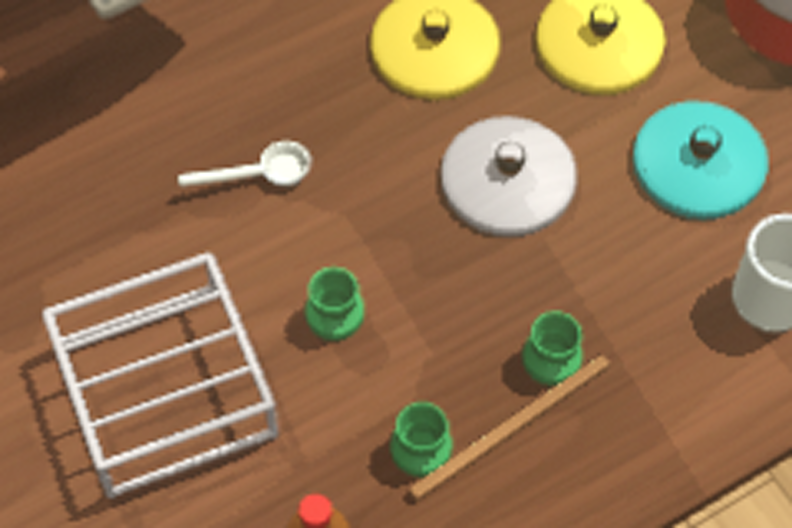

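The crop confirms the steel lid at crop (508,175) and the stray cup at (335,305). The row cups are at (553,348) and (421,440), with the lip behind them. The rack's top corners are about (48,312), (210,258), (270,405) and (105,470), and its open end faces the stray cup.

View pics/cb.png

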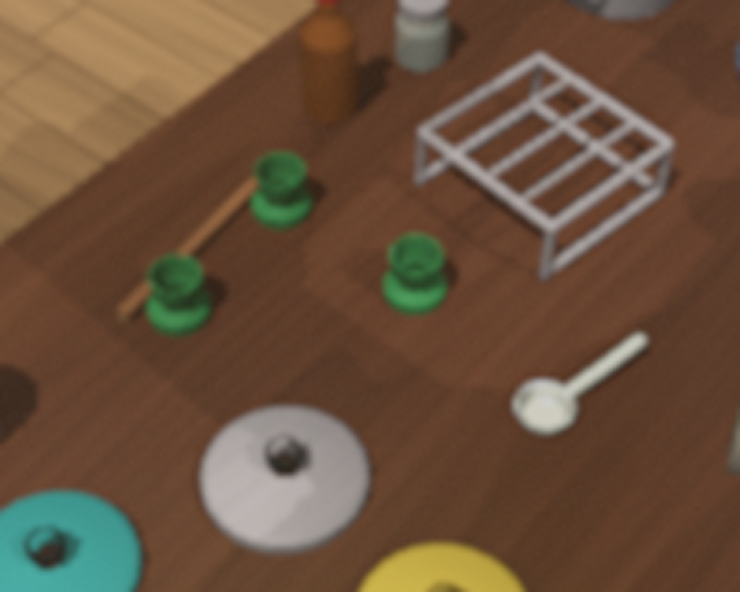

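```bash
python3 - <<'E'
from h import *
a=imaging.snapshot("scene")
f=lambda L:np.array(L)/3.3+[200,130]
c=cast(a,f([(48,312),(210,258),(270,405),(105,470)]),66); print(c.round(0).tolist(),c.mean(0).round(1))
for i in range(4): print(np.linalg.norm(c[i]-c[(i+1)%4]).round(1), np.degrees(np.arctan2(*(c[(i+1)%4]-c[i])[[1,0]])).round(1))
print("lip",cast(a,f([(411,492),(604,361)]),14).round(0).tolist())
print("spoon",cast(a,f([(286,162),(182,180)]),10).round(0).tolist())
print("soy",cast(a,f([(315,508)]),150).round(0).tolist())
print("mug,knob",cast(a,f([(790,245)]),85).round(0).tolist(),cast(a,f([(510,152)]),45).round(0).tolist())
E
```

```text
[[434.0, -309.0, 66.0], [459.0, -160.0, 66.0], [615.0, -184.0, 66.0], [596.0, -332.0, 66.0]] [ 526.1 -246.    66. ]
151.5 80.5
157.3 -8.8
149.6 -97.1
163.6 171.9
lip [[727.0, -110.0, 14.0], [709.0, 106.0, 14.0]]
spoon [[370.0, -35.0, 10.0], [337.0, -131.0, 10.0]]
soy [[747.0, -211.0, 150.0]]
mug,knob [[724.0, 288.0, 85.0]] [[491.0, 144.0, 45.0]]
```

The side view shows low rails on two sides of the rack and no low bar on the end facing the stray cup, so that end is open. My working estimates:
- **Stray cup:** about (533,-75).
- **Row:** mid place about (681,-2), yaw about 5.5°.
- **Rack:** about (526,-246), yaw about -8.5°.
- **Lid:** about (489,145).

Next I go above the stray cup.

```bash
cat >> h.py <<'E'
def go(pos,rpy,st=None):
    st=st or r.sense(); A=R.from_euler('xyz',st["tcp_rot"],degrees=True); B=R.from_euler('xyz',rpy,degrees=True)
    rv=(A.inv()*B).as_rotvec(degrees=True); d=A.inv().apply(np.array(pos)-st["tool_pos"])/10
    return np.round(np.r_[rv,d],2)
def log(st=None):
    st=st or r.sense(); print("t",round(st["time"],2),"tcp",st["tool_pos"].round(1),"rot",st["tcp_rot"].round(2),"F",st["ft_force"].round(1),"gap",round(st["finger_gap"],1))
E
python3 -c "
from h import *
print(go([533,-75,200],[180,0,95.5]))"
```

```text
[-3.000e-02 -3.000e-02 -7.386e+01  4.677e+01 -3.335e+01  1.038e+01]
```

>>> drive_tool(
  commands="0 0 -73.9 46.8 -33.3 6 8.5;0 0 -73.9 46.8 -33.3 6 8.5;0 0 -73.9 46.8 -33.3 6 8.5;0 0 -73.9 46.8 -33.3 6 8.5;0 0 -73.9 46.8 -33.3 6 8.5;0 0 -73.9 46.8 -33.3 6 8.5;0 0 -73.9 46.8 -33.3 6 8.5;0 0 -73.9 46.8 -33.3 10.4 8.5;0 0 -73.9 46.8 -33.3 10.4 8.5;0 0 -73.9 46.8 -33.3 10.4 8.5;0 0 -73.9 46.8 -33.3 10.4 8.5;0 0 -73.9 46.8 -33.3 10.4 8.5",
  force=25,
)

```text
time: 1.8
tool_pos: [533.3, -75.9, 200.1]
tcp_rot: [-180.0, -0.0, 95.5]
ft_force: [-0.1, -0.3, 1.1]
finger_gap: 85.2
```

```bash
cat > g.py <<'E'
from h import *
import sys
st=r.sense(); log(st); w=imaging.snapshot("wrist"); save(sys.argv[1],w)
hsv=cv2.cvtColor(w["pixels"],cv2.COLOR_RGB2HSV); m=cv2.inRange(hsv,(45,90,30),(75,255,255))
N,l,q,c=cv2.connectedComponentsWithStats(m)
for i in range(1,N):
    if q[i,4]>300:
        C=max(cv2.findContours((l==i).astype(np.uint8),cv2.RETR_EXTERNAL,cv2.CHAIN_APPROX_NONE)[0],key=cv2.contourArea).reshape(-1,2)
        h=cv2.convexHull(C).reshape(-1,2).astype(np.float32)
        print(q[i].tolist(), "c@25",cast(w,[c[i]],25,st)[0].round(1))
        # foot outline is on the side far from camera axis foot-wards: fit at several heights
        for z in (6,12,50):
            P=cast(w,C,z,st)[:,:2].astype(np.float32); print("  z",z,cv2.minEnclosingCircle(P))
E
python3 g.py pics/w1.png
```

```text
t 1.8 tcp [533.3 -75.9 200.1] rot [-1.800e+02 -1.000e-02  9.555e+01] F [-0.1 -0.3  1.1] gap 85.2
[498, 0, 120, 58, 5018] c@25 [677.2  66.1  25. ]
  z 6 ((689.8038940429688, 80.90775299072266), 43.19106674194336)
  z 12 ((686.0608520507812, 79.23614501953125), 42.21232604980469)
  z 50 ((662.3539428710938, 68.65061950683594), 36.01445388793945)
[289, 160, 65, 79, 4042] c@25 [533.  -75.1  25. ]
  z 6 ((534.158447265625, -82.8090591430664), 35.64405822753906)
  z 12 ((533.9420166015625, -80.77102661132812), 34.83640670776367)
  z 50 ((532.571044921875, -67.86359405517578), 29.721384048461914)
[467, 180, 94, 79, 4136] c@25 [690.1 -77.4  25. ]
  z 6 ((704.31298828125, -86.2755126953125), 46.89238739013672)
  z 12 ((700.2410888671875, -84.15888214111328), 45.829898834228516)
  z 50 ((674.4524536132812, -70.7539291381836), 39.100685119628906)
```

View pics/w1.png

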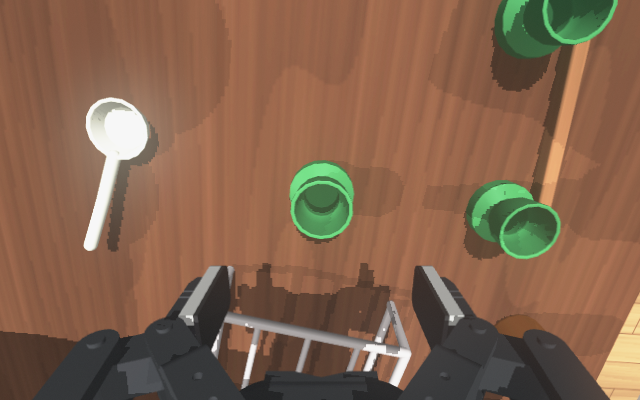

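The wrist view shows the stray cup's rim centred at about (321,208), and the right cup's rim at about (529,231). The lip's left edge runs from about (541,200) to (582,50).

```bash
python3 - <<'E'
from h import *
st=r.sense(); w=imaging.snapshot("wrist")
print("rims",cast(w,[(321.5,208.5),(529,231.5)],50,st).round(1).tolist())
print("stray foot top edge",cast(w,[(321,161)],12,st).round(1), "foot L/R edges",cast(w,[(290,190),(354,190)],12,st).round(1).tolist())
im=w["pixels"]; hsv=cv2.cvtColor(im,cv2.COLOR_RGB2HSV)
rg=im[...,0].astype(int)
P=[]
for v in range(60,200,10): 
    d=np.diff(cv2.GaussianBlur(im[v:v+1,:,0],(5,1),0).astype(int)[0,520:620]); P.append((520+int(d.argmax())+.5,v))
W=cast(w,P,14,st); print(np.c_[P,W[:,:2]].round(1).tolist())
print(go([533,-75,92],[180,0,95.5],st))
E
```

```text
rims [[533.2, -74.3, 50.0], [689.7, -77.8, 50.0]]
stray foot top edge [[530.3 -47.5  12. ]] foot L/R edges [[506.9, -74.4, 12.0], [560.0, -69.3, 12.0]]
[[569.5, 60.0, 705.0, 45.8], [567.5, 70.0, 705.8, 39.0], [565.5, 80.0, 706.7, 32.0], [562.5, 90.0, 706.8, 24.9], [560.5, 100.0, 707.6, 17.7], [558.5, 110.0, 708.5, 10.4], [556.5, 120.0, 709.4, 2.9], [554.5, 130.0, 710.3, -4.7], [551.5, 140.0, 710.5, -12.5], [549.5, 150.0, 711.4, -20.4], [547.5, 160.0, 712.4, -28.5], [544.5, 170.0, 712.6, -36.8], [542.5, 180.0, 713.6, -45.2], [540.5, 190.0, 714.7, -53.7]]
[ 0.03 -0.    0.    0.13 -0.03 10.84]
```

>>> drive_tool(
  commands="0 0 0 0.1 0 4 8.5;0 0 0 0.1 0 8 8.5;0 0 0 0.1 0 10.8 8.5;0 0 0 0.1 0 10.9 8.5;0 0 0 0.1 0 10.9 3.5;0 0 0 0.1 0 10.9 3.5;0 0 0 0.1 0 10.9 3.5;0 0 0 0.1 0 10.9 3.5;0 0 0 0.1 0 10.9 3.5;0 0 0 0.1 0 10.9 3.5;0 0 0 0.1 0 8 3.5;0 0 0 0.1 0 4 3.5",
  force=25,
)

```text
time: 3.4
tool_pos: [532.7, -75.2, 160.9]
tcp_rot: [-180.0, -0.0, 95.5]
ft_force: [0.7, -0.4, -0.1]
finger_gap: 43.4
```

```bash
python3 g.py pics/w2.png; python3 -c "
from h import *
print(go([676,-2,180],[180,0,95.6]))"
```

```text
t 3.4 tcp [532.7 -75.2 160.9] rot [-1.7996e+02 -3.0000e-02  9.5480e+01] F [ 0.7 -0.4 -0.1] gap 43.4
[528, 0, 112, 53, 4460] c@25 [671.  60.  25.]
  z 6 ((683.61962890625, 66.8056411743164), 37.912879943847656)
  z 12 ((679.37646484375, 65.23648071289062), 36.90468978881836)
  z 50 ((652.5035400390625, 55.2984619140625), 30.519182205200195)
[489, 195, 116, 94, 6110] c@25 [691.4 -77.4  25. ]
  z 6 ((708.5817260742188, -87.45830535888672), 51.6749267578125)
  z 12 ((703.6747436523438, -84.92526245117188), 50.300662994384766)
  z 50 ((672.5975952148438, -68.8809585571289), 41.597347259521484)
[267, 201, 108, 143, 12458] c@25 [ 535.5 -118.2   25. ]
  z 6 ((535.8556518554688, -133.98536682128906), 65.43574523925781)
  z 12 ((535.5420532226562, -130.2147979736328), 63.69560241699219)
  z 50 ((533.5563354492188, -106.33443450927734), 52.67454147338867)
[ 0.46  0.14 -0.11  6.02 14.64 -1.1 ]
```

View pics/w2.png

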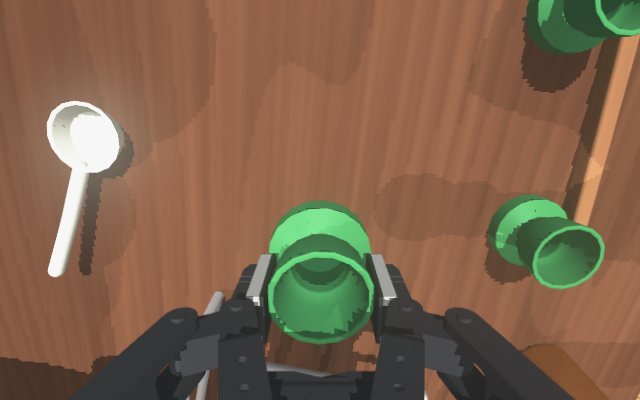

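The cup is held centrally between the pads, rim at about (321,297). Next I carry it above the middle place.

>>> drive_tool(
  commands="0 0 0 1 2 -2 3.5;0 0 0 3 6 -2 3.5;0 0 0 5 11 -2 3.5;0 0 0 6 14.6 -2 3.5;0 0 0 6 14.6 -2 3.5;0 0 0 6 14.6 -2 3.5",
)

```text
time: 4.2
tool_pos: [675.2, -2.3, 189.1]
tcp_rot: [179.6, 0.2, 95.5]
ft_force: [0.6, -0.6, 0.0]
finger_gap: 43.3
```

```bash
python3 g.py pics/w3.png;
```

```text
t 4.2 tcp [675.2  -2.3 189.1] rot [1.7956e+02 1.5000e-01 9.5500e+01] F [ 0.6 -0.6  0. ] gap 43.3
[292, 63, 76, 79, 4047] c@25 [673.7  71.6  25. ]
  z 6 ((675.9226684570312, 71.56044006347656), 28.722768783569336)
  z 12 ((675.6864013671875, 71.78057098388672), 28.042932510375977)
  z 50 ((674.19091796875, 73.17549133300781), 23.7371826171875)
[267, 201, 108, 143, 12422] c@25 [681.1 -62.9  25. ]
  z 6 ((681.2966918945312, -79.43836975097656), 73.80560302734375)
  z 12 ((680.933349609375, -75.64405059814453), 72.05865478515625)
  z 50 ((678.6321411132812, -51.61334228515625), 60.99464416503906)
```

View pics/w3.png

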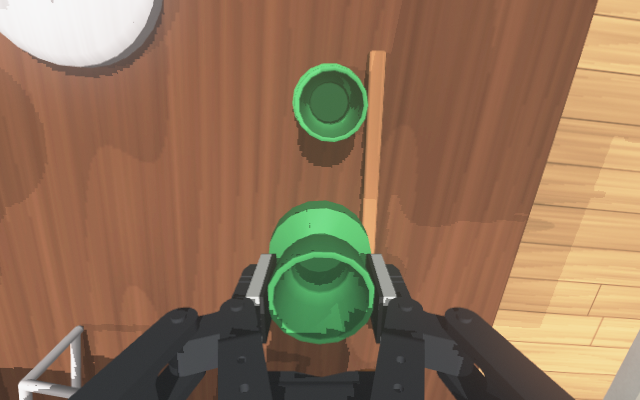

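The left cup is at about (330,102), the lip's edge is beside it, and the held cup is centred at about (321,296).

```bash
python3 - <<'E'
from h import *
st=r.sense(); w=imaging.snapshot("wrist"); im=w["pixels"]
P=[]
for v in list(range(54,66,4))+list(range(145,200,6)):
    d=np.diff(cv2.GaussianBlur(im[v:v+1,:,0],(5,1),0).astype(int)[0,350:380]); P.append((350+int(d.argmax())+.5,v))
W=cast(w,P,14,st); k=np.polyfit(W[:,1],W[:,0],1); print("lip face",k,np.abs(np.polyval(k,W[:,1])-W[:,0]).max(),np.degrees(np.arctan(k[0])))
print("lip end",cast(w,[(377,51)],14,st).round(1), "leftrim",cast(w,[(330.5,102.5)],50,st).round(1),"held rim",cast(w,[(321.5,297)],147,st).round(1))
c=np.array([np.polyval(k,-2.5)-27/np.cos(np.arctan(k[0])),-2.5]); print("target center",c)
print(go([c[0]-4,-2.5,93],[180,0,95.6],st))
E
```

```text
lip face [-1.00729665e-01  7.10103485e+02] 0.31875765638494613 -5.7519829600005
lip end [[704.1 109.3  14. ]] leftrim [[674.2  73.4  50. ]] held rim [[6.746e+02 5.000e-01 1.470e+02]]
target center [683.21867804  -2.5       ]
[ 0.45  0.15 -0.12 -0.01  0.35  9.63]
```

>>> drive_tool(
  commands="0.4 0.1 -0.1 -0.1 0.3 3 3.5;0.4 0.1 -0.1 -0.1 0.3 6 3.5;0.4 0.1 -0.1 -0.1 0.3 8 3.5;0.4 0.1 -0.1 -0.1 0.3 9 3.5;0.4 0.1 -0.1 -0.1 0.3 9.7 3.5;0.4 0.1 -0.1 -0.1 0.3 9.7 3.5;0.4 0.1 -0.1 -0.1 0.5 9.7 3.5;0.4 0.1 -0.1 -0.1 0.6 9.7 3.5;0.4 0.1 -0.1 -0.1 0.7 9.7 3.5;0.4 0.1 -0.1 -0.1 0.7 9.7 3.5",
)

```text
time: 5.55
tool_pos: [683.0, -3.3, 93.2]
tcp_rot: [179.9, 0.1, 95.6]
ft_force: [-2.5, -0.2, 5.5]
finger_gap: 43.3
```

```bash
python3 g.py pics/w4.png|head -1; python3 - <<'E'
from h import *
print(go([683,-3.3,91],[180,0,95.6]))
for n in("scene","side"):
    s=imaging.snapshot(n); save(f"pics/{n}4.png",s)
E
```

```text
t 5.55 tcp [683.   -3.3  93.2] rot [1.7992e+02 6.0000e-02 9.5560e+01] F [-2.5 -0.2  5.5] gap 43.3
[ 0.08  0.06 -0.04 -0.    0.    0.22]
```

>>> drive_tool(
  commands="0 0 0 0 0.1 0 3.5;0 0 0 0 0.1 0 3.5;0 0 0 0 0 0 3.5;0 0 0 0 0 0 8;0 0 0 0 0 0 8;0 0 0 0 0 0 8;0 0 0 0 0 0 8;0 0 0 0 0 -3 8;0 0 0 0 0 -8 8;0 0 0 0 0 -11 8;0 0 0 0 0 -11 8;0 0 0 0 0 -11 8",
)

```text
time: 7.2
tool_pos: [682.4, -3.2, 202.3]
tcp_rot: [180.0, 0.1, 95.6]
ft_force: [0.0, 0.2, -0.1]
finger_gap: 80.2
```

```bash
python3 g.py pics/w5.png; python3 - <<'E'
from h import *
w=cv2.imread("pics/w5.png")
E
```

```text
t 7.2 tcp [682.4  -3.2 202.3] rot [1.7997e+02 5.0000e-02 9.5560e+01] F [ 0.   0.2 -0.1] gap 80.2
[286, 63, 71, 74, 3630] c@25 [673.9  71.7  25. ]
  z 6 ((674.9550170898438, 71.68971252441406), 27.975879669189453)
  z 12 ((674.9254150390625, 71.87455749511719), 27.346975326538086)
  z 50 ((674.7379150390625, 73.0449447631836), 23.36366844177246)
[290, 160, 64, 78, 4000] c@25 [682.3  -2.5  25. ]
  z 6 ((683.2250366210938, -10.262051582336426), 35.59101867675781)
  z 12 ((683.0095825195312, -8.234827995300293), 34.790870666503906)
  z 50 ((681.6446533203125, 4.604111671447754), 29.723289489746094)
[292, 240, 59, 80, 3852] c@25 [689.5 -77.5  25. ]
  z 6 ((690.2747192382812, -91.9203872680664), 43.632728576660156)
  z 12 ((689.9008178710938, -88.057373046875), 42.65179443359375)
  z 50 ((687.531982421875, -63.5916633605957), 36.43926239013672)
```

View pics/w5.png

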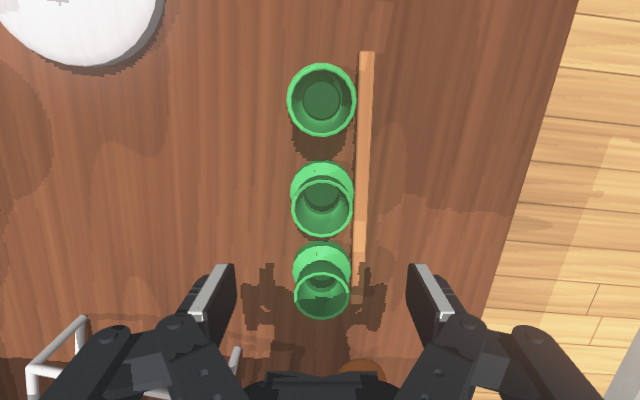

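Three cups stand in line at (321,99), (321,208) and (321,296), with the lip to their right.

```bash
python3 - <<'E'
from h import *
st=r.sense(); w=imaging.snapshot("wrist")
e=cast(w,[(321.5,137),(321.5,238),(321.5,320)],50,st); print("rim near edges +23",(e+[0,23,0]).round(1).tolist())
hsv=cv2.cvtColor(w["pixels"],cv2.COLOR_RGB2HSV); m=cv2.inRange(hsv,(45,90,30),(75,255,255))
for v in (99,208,296):
    x=np.where(m[v])[0]; print("rim x mid",cast(w,[((x[0]+x[-1])/2,v)],50,st).round(1))
for n in("scene","side"):
    s=imaging.snapshot(n); m=cv2.inRange(cv2.cvtColor(s["pixels"],cv2.COLOR_RGB2HSV),(45,90,40),(75,255,255))
    N,l,q,c=cv2.connectedComponentsWithStats(m)
    P=np.array([cast(s,[c[i]],25)[0,:2] for i in range(1,N) if q[i,4]>60]); print(n,P[P[:,1].argsort()].round(1).tolist())
E
```

```text
rim near edges +23 [[676.6, 72.7, 50.0], [683.9, -2.2, 50.0], [691.2, -76.8, 50.0]]
rim x mid [[674.5  74.3  50. ]]
rim x mid [[682.3  -1.2  50. ]]
rim x mid [[689.3 -76.4  50. ]]
scene [[691.7, -79.3], [684.2, -4.2], [690.2, 74.0]]
side [[676.4, 8.0]]
```

The middle cup is within 0.5 mm of the outer cups' midpoint and in line with them. Next is the lid.

```bash
python3 -c "
from h import *
print(go([489,146,210],[180,0,81.5]))"
```

```text
[ -0.08   0.04  14.06  16.71 -17.76  -0.86]
```

>>> drive_tool(
  commands="0 0 14 16.7 -17.8 -0.9 8;0 0 14 16.7 -17.8 -0.9 8;0 0 14 16.7 -17.8 -0.9 8;0 0 14 16.7 -17.8 -0.9 8;0 0 14 16.7 -17.8 -0.9 8;0 0 14 16.7 -17.8 -0.9 8;0 0 14 16.7 -17.8 -0.9 8",
)

```text
time: 8.28
tool_pos: [489.5, 145.2, 210.4]
tcp_rot: [-179.9, 0.1, 81.5]
ft_force: [0.2, 0.2, -0.4]
finger_gap: 80.1
```

```bash
python3 - <<'E'
from h import *
st=r.sense(); log(st); w=imaging.snapshot("wrist"); save("pics/w6.png",w); hsv=cv2.cvtColor(w["pixels"],cv2.COLOR_RGB2HSV)
m=cv2.inRange(hsv,(0,0,110),(179,60,255)); m[260:]=0
N,l,q,c=cv2.connectedComponentsWithStats(m)
i=1+q[1:,4].argmax(); print(q[i])
C=max(cv2.findContours((l==i).astype(np.uint8),cv2.RETR_EXTERNAL,cv2.CHAIN_APPROX_NONE)[0],key=cv2.contourArea).reshape(-1,2)
P=cast(w,C,12,st)[:,:2].astype(np.float32); print(cv2.minEnclosingCircle(P))
d=((hsv[...,2]<60)&(l!=i)).astype(np.uint8); x,y,W,H,A=q[i]
N,l2,q2,c2=cv2.connectedComponentsWithStats(d[y:y+H,x:x+W])
for j in range(1,N):
    if q2[j,4]>100: print("dark",q2[j],c2[j]+[x,y],cast(w,[c2[j]+[x,y]],42,st).round(1))
E
```

```text
t 8.28 tcp [489.5 145.2 210.4] rot [-1.7994e+02  6.0000e-02  8.1500e+01] F [ 0.2  0.2 -0.4] gap 80.1
[  247   114   150   145 15943]
((489.58807373046875, 144.9528350830078), 65.54985046386719)
```

View pics/w6.png

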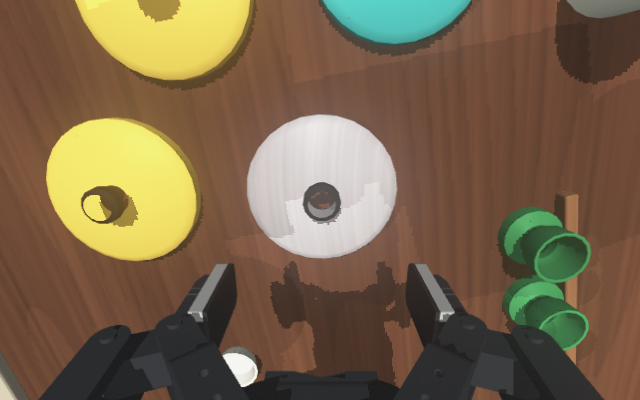

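The lid is at (489.6,145.0) directly under the gripper, with its knob at (322,202). I grip the knob lightly and slide.

>>> drive_tool(
  commands="0 0 0 0 0 4 6;0 0 0 0 0 8 6;0 0 0 0 0 10.5 6;0 0 0 0 0 11.2 6;0 0 0 0 0 11.2 6;0 0 0 0 0 11.2 2.5;0 0 0 0 0 11.2 2.5;0 0 0 0 0 11.2 2.5;0 0 0 0 0 11.2 2.5;0 0 0 0 0 11.2 2.5;0 0 0 0 0 11.2 2.5",
  force=20,
)

```text
time: 9.7
tool_pos: [490.4, 145.1, 99.9]
tcp_rot: [179.9, 0.0, 81.5]
ft_force: [-1.0, -1.3, 6.6]
finger_gap: 28.5
```

```bash
python3 - <<'E'
from h import *
log(); c=np.array([526,-246]); u=np.array([0.149,1]); u/=np.linalg.norm(u)
for d in (150,100): 
    p=c+d*u; print(d,p,go([*p,r.sense()["tool_pos"][2]],[180,0,81.5]))
E
```

```text
t 9.7 tcp [490.4 145.1  99.9] rot [1.7993e+02 2.0000e-02 8.1490e+01] F [-1.  -1.3  6.6] gap 28.5
150 [548.10595984 -97.63785341] [ 7.000e-02  2.000e-02 -1.000e-02 -2.316e+01  9.300e+00  2.000e-02]
100 [ 540.73730656 -147.09190228] [ 7.000e-02  2.000e-02 -1.000e-02 -2.816e+01  9.300e+00  2.000e-02]
```

>>> drive_tool(
  commands="0 0 0 -1.5 0.6 0.1 2.5;0 0 0 -3.5 1.4 0.1 2.5;0 0 0 -5.5 2.2 0.1 2.5;0 0 0 -8 3.2 0.1 2.5;0 0 0 -10.5 4.2 0.1 2.5;0 0 0 -13 5.2 0.1 2.5;0 0 0 -15.5 6.2 0.1 2.5;0 0 0 -18 7.2 0.1 2.5;0 0 0 -20.5 8.2 0.1 2.5;0 0 0 -22.5 9 0.1 2.5;0 0 0 -23.2 9.3 0.1 2.5;0 0 0 -23.2 9.3 0.1 2.5",
)

```text
time: 11.2
tool_pos: [548.7, -99.3, 99.9]
tcp_rot: [179.8, 0.1, 81.4]
ft_force: [-1.2, -2.9, 4.9]
finger_gap: 28.6
```

```bash
python3 - <<'E'
from h import *
log()
a=imaging.snapshot("scene"); b=imaging.snapshot("side"); save("pics/b7.png",b); 
ca=cv2.resize(a["pixels"][190:290,200:330],None,fx=6,fy=6,interpolation=cv2.INTER_CUBIC)
cb=cv2.resize(b["pixels"][120:220,300:430],None,fx=6,fy=6,interpolation=cv2.INTER_CUBIC)
cv2.imwrite("pics/ab7.png",cv2.cvtColor(cv2.resize(np.vstack([ca,cb]),None,fx=.5,fy=.5,interpolation=cv2.INTER_AREA),cv2.COLOR_RGB2BGR))
E
```

```text
t 11.2 tcp [548.7 -99.3  99.9] rot [1.7984e+02 8.0000e-02 8.1440e+01] F [-1.2 -2.9  4.9] gap 28.6
```

View pics/ab7.png

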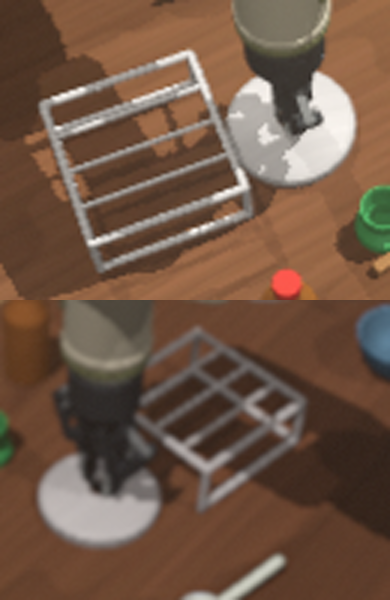

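The lid lies flat just outside the rack's open end. In the scene crop its centre is at about (291,125) and the rack's top corners are at (45,103), (192,56), (247,187) and (95,246). In the side crop the corners are at (198,30), (303,104) and (207,167).

```bash
python3 - <<'E'
from h import *
a=imaging.snapshot("scene"); b=imaging.snapshot("side")
A=cast(a,np.array([(45,103),(192,56),(247,187),(95,246)])/3+[200,190],66)[:,:2]
B=cast(b,np.array([(198,30),(303,104),(207,167)])/3+[300,120],66)[:,:2]
print(A.round(1).tolist()); print(B.round(1).tolist())
# ideal rack top corner outline (centre of wire): x +-79, y -79(+?),+73 ; fit rigid
def fit(P,Q):
    p,q=P.mean(0),Q.mean(0); U,_,V=np.linalg.svd((P-p).T@(Q-q)); Rm=(U@V).T; return Rm,q-Rm@p
M=np.array([(-79,-79),(-79,73),(79,73),(79,-79)],float)
for n,mm,W in(("a",M,A),("b",M[[3,0,1]],B),("ab",np.vstack([M,M[[3,0,1]]]),np.vstack([A,B]))):
    Rm,t=fit(mm,W); print(n,"origin",t.round(1),"yaw",np.degrees(np.arctan2(Rm[1,0],Rm[0,0])).round(2),"res",np.linalg.norm(mm@Rm.T+t-W,axis=1).round(1), "lid in rack",((r.sense()["tool_pos"][:2]-t)@Rm).round(1))
# lid disc in both
for n,s,p in(("scene",a,(297,232)),("side",b,(333,286))): pass
E
```

```text
[[434.2, -307.5], [461.3, -159.4], [614.4, -181.7], [594.8, -331.8]]
[[586.0, -334.8], [426.3, -306.1], [453.2, -160.9]]
a origin [ 526.6 -242.1] yaw -8.65 res [2.5 2.2 1.4 2. ] lid in rack [  0.3 144.7]
b origin [ 519.1 -243.7] yaw -9.54 res [2.1 3.1 2.3] lid in rack [  5.2 147.5]
ab origin [ 523.4 -242.7] yaw -9.15 res [1.6 4.5 2.1 6.2 3.2 6.9 4.7] lid in rack [  2.2 145.8]
```

>>> drive_tool(
  commands="0 0 0 -1 -0.1 0.1 2.5;0 0 0 -2 -0.1 0.1 2.5;0 0 0 -3 -0.2 0.1 2.5;0 0 0 -4 -0.3 0.1 2.5;0 0 0 -4.4 -0.3 0.1 2.5;0 0 0 -4.4 -0.3 0.1 2.5;0 0 0 -4.4 -0.3 0 5.5;0 0 0 -4.4 -0.3 0 5.5;0 0 0 -4.4 -0.3 0 5.5;0 0 0 -4.4 -0.3 -4 5.5;0 0 0 -4.4 -0.3 -9 5.5;0 0 0 -4.4 -0.3 -10 5.5",
)

```text
time: 12.9
tool_pos: [540.9, -142.6, 204.4]
tcp_rot: [179.4, 0.2, 81.5]
ft_force: [0.5, -0.2, 0.3]
finger_gap: 55.0
```

```bash
cat > lid.py <<'E'
from h import *
import sys
st=r.sense(); log(st); w=imaging.snapshot("wrist"); save(sys.argv[1],w); hsv=cv2.cvtColor(w["pixels"],cv2.COLOR_RGB2HSV)
m=cv2.inRange(hsv,(0,0,120),(179,60,255))
N,l,q,c=cv2.connectedComponentsWithStats(m)
i=1+q[1:,4].argmax(); print(q[i])
C=max(cv2.findContours((l==i).astype(np.uint8),cv2.RETR_EXTERNAL,cv2.CHAIN_APPROX_NONE)[0],key=cv2.contourArea).reshape(-1,2)
P=cast(w,cv2.convexHull(C).reshape(-1,2),12,st)[:,:2]
print(cv2.minEnclosingCircle(P.astype(np.float32)))
E
python3 lid.py pics/w8.png
```

```text
t 12.9 tcp [ 540.9 -142.6  204.4] rot [179.44   0.19  81.48] F [ 0.5 -0.2  0.3] gap 55.0
[  199   113   231   263 23285]
((524.5147705078125, -211.48887634277344), 136.244384765625)
```

View pics/w8.png

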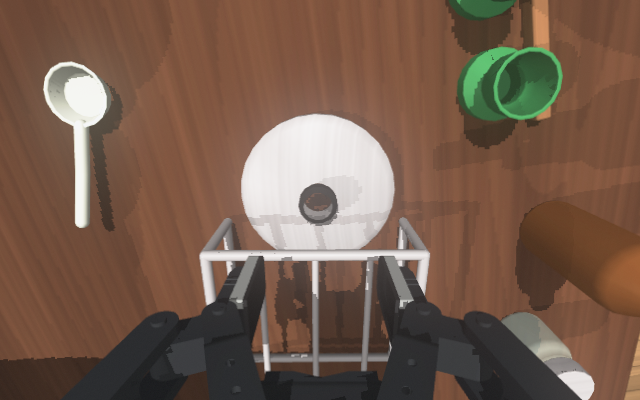

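The lid, centred at (318,185), lies in front of the rack's open bar. That bar runs from (202,257) to (430,256), with leg feet near (229,220) and (404,220).

```bash
python3 - <<'E'
from h import *
st=r.sense(); w=imaging.snapshot("wrist"); hsv=cv2.cvtColor(w["pixels"],cv2.COLOR_RGB2HSV)
b=cast(w,[(202,257),(430,256),(316,256.5)],66,st); print("bar",b.round(1).tolist(),"len",np.linalg.norm(b[1]-b[0]),"yaw",np.degrees(np.arctan2(*(b[1]-b[0])[[1,0]])))
f=cast(w,[(229,219),(404,219)],4,st); print("feet",f.round(1).tolist(),f.mean(0).round(1), np.linalg.norm(f[1]-f[0]))
m=cv2.inRange(hsv,(0,0,120),(179,60,255)); m[215:]=0; m[:,:200]=0; m[:,420:]=0
C=max(cv2.findContours(m,cv2.RETR_EXTERNAL,cv2.CHAIN_APPROX_NONE)[0],key=cv2.contourArea).reshape(-1,2); C=C[C[:,1]<212]
P=cast(w,C,12,st)[:,:2]; s=np.linalg.lstsq(np.c_[2*P,np.ones(len(P))],(P**2).sum(1),rcond=None)[0]
lc=s[:2]; print("lid",lc.round(1),"r",np.sqrt(s[2]+lc@lc).round(1))
th=np.radians(-8.4); X=np.array([np.cos(th),np.sin(th)]); Y=np.array([-X[1],X[0]])
bm=b[2,:2]; o=bm-73*Y; print("rack origin",o.round(1),"lid in rack",((lc-o)@X).round(1),((lc-o)@Y).round(1),"feet mid in rack",((f.mean(0)[:2]-o)@X).round(1))
E
```

```text
bar [[452.0, -160.6, 66.0], [615.1, -185.1, 66.0], [533.3, -172.7, 66.0]] len 164.94067511395735 yaw -8.522375922181304
feet [[456.5, -157.1, 4.0], [612.0, -181.0, 4.0]] [ 534.2 -169.     4. ] 157.36765153275854
lid [ 542.1 -126.6] r 52.4
rack origin [ 522.6 -244.9] lid in rack 2.0 119.9 feet mid in rack 0.4
```

```bash
cat >> h.py <<'E'
o=np.array([522.6,-244.9]); th=np.radians(-8.5); X=np.array([np.cos(th),np.sin(th)]); Y=np.array([-X[1],X[0]])
def gor(x,y,z,tilt):
    rp=(R.from_euler('xyz',[180,0,81.5],degrees=True)*R.from_euler('y',-tilt,degrees=True)).as_euler('xyz',degrees=True)
    return go([*(o+x*X+y*Y),z],rp)
def rk():
    st=r.sense(); d=st["tool_pos"][:2]-o; print("rack frame TCP",(d@X).round(1),(d@Y).round(1),st["tool_pos"][2].round(1))
E
python3 -c "
from h import *
print(gor(.5,218,110,23)); print(gor(.5,218,82,23))"
```

```text
[  0.35 -22.85  -0.09  11.42  -0.19   9.13]
[  0.35 -22.85  -0.09  11.42  -0.21  11.93]
```

>>> drive_tool(
  commands="0.3 -8 0 5 -0.1 1 7;0.3 -16 0 9 -0.2 3 7;0.3 -22.9 0 11.4 -0.2 6 7;0.3 -22.9 0 11.4 -0.2 9.1 7;0.3 -22.9 0 11.4 -0.2 11 7;0.3 -22.9 0 11.4 -0.2 11.9 7;0.3 -22.9 0 11.4 -0.2 11.9 7;0.3 -22.9 0 11.4 -0.2 11.9 7",
)

```text
time: 14.0
tool_pos: [556.2, -30.2, 83.7]
tcp_rot: [179.8, 23.0, 81.3]
ft_force: [-0.4, -1.2, -0.7]
finger_gap: 70.1
```

```bash
python3 -c "
from h import *
log(); rk(); print(gor(.5,218,72,23)); print(gor(.5,218,66,23))"
```

```text
t 14.0 tcp [556.2 -30.2  83.7] rot [179.79  23.03  81.28] F [-0.4 -1.2 -0.7] gap 70.1
rack frame TCP 1.5 217.3 83.7
[ 0.12  0.03 -0.2   0.52 -0.11  1.05]
[ 0.12  0.03 -0.2   0.76 -0.11  1.6 ]
```

>>> drive_tool(
  commands="0.1 0 -0.2 0.2 -0.1 0.3 7;0.1 0 -0.2 0.3 -0.1 0.6 7;0.1 0 -0.2 0.4 -0.1 0.8 7;0.1 0 -0.2 0.4 -0.1 0.9 7;0.1 0 -0.2 0.4 -0.1 0.9 7",
)

```text
time: 14.62
tool_pos: [555.2, -29.9, 73.6]
tcp_rot: [180.0, 23.0, 81.5]
ft_force: [-0.9, -0.1, -0.1]
finger_gap: 69.9
```

```bash
python3 -c "
from h import *
log(); rk()"
```

```text
t 14.62 tcp [555.2 -29.9  73.6] rot [180.    23.03  81.51] F [-0.9 -0.1 -0.1] gap 69.9
rack frame TCP 0.5 217.5 73.6
```

>>> drive_tool(
  commands="0 0 0 0.08 0 0.18 7;0 0 0 0.12 0 0.28 7;0 0 0 0.16 0 0.37 7;0 0 0 0.16 0 0.37 7",
)

```text
time: 15.12
tool_pos: [555.1, -29.9, 69.5]
tcp_rot: [-180.0, 23.0, 81.5]
ft_force: [0.8, 0.8, 0.5]
finger_gap: 69.8
```

```bash
python3 -c "
from h import *
log(); rk()"
```

```text
t 15.12 tcp [555.1 -29.9  69.5] rot [-179.99   23.03   81.51] F [0.8 0.8 0.5] gap 69.8
rack frame TCP 0.4 217.5 69.5
```

>>> drive_tool(
  commands="0 0 0 0.08 0 0.18 7;0 0 0 0.12 0 0.28 7;0 0 0 0.16 0 0.37 7;0 0 0 0.16 0 0.37 7",
)

```text
time: 15.62
tool_pos: [555.0, -29.8, 65.4]
tcp_rot: [-180.0, 23.0, 81.5]
ft_force: [-0.4, -0.2, 0.5]
finger_gap: 69.8
```

```bash
python3 -c "
from h import *
log(); rk()"
```

```text
t 15.62 tcp [555.  -29.8  65.4] rot [-179.98   23.03   81.52] F [-0.4 -0.2  0.5] gap 69.8
rack frame TCP 0.3 217.5 65.4
```

>>> drive_tool(
  commands="0 0 0 0.04 0 0.09 7;0 0 0 0.06 0 0.14 7;0 0 0 0.08 0 0.18 7;0 0 0 0.08 0 0.18 7",
)

```text
time: 16.12
tool_pos: [555.0, -29.8, 63.4]
tcp_rot: [-180.0, 23.0, 81.5]
ft_force: [-0.9, 0.7, -0.6]
finger_gap: 69.7
```

```bash
python3 -c "
from h import *
log(); rk()"
```

```text
t 16.12 tcp [555.  -29.8  63.4] rot [-179.98   23.04   81.52] F [-0.9  0.7 -0.6] gap 69.7
rack frame TCP 0.3 217.5 63.4
```

>>> drive_tool(
  commands="0 0 0 0.04 0 0.09 7;0 0 0 0.06 0 0.14 7;0 0 0 0.08 0 0.18 7;0 0 0 0.08 0 0.18 7",
)

```text
time: 16.62
tool_pos: [555.3, -29.8, 62.5]
tcp_rot: [180.0, 23.1, 81.5]
ft_force: [-4.0, 1.2, 9.6]
finger_gap: 69.5
```

```bash
python3 -c "
from h import *
log(); rk()"
```

```text
t 16.62 tcp [555.3 -29.8  62.5] rot [180.    23.07  81.49] F [-4.   1.2  9.6] gap 69.5
rack frame TCP 0.5 217.5 62.5
```

Touching the shelf gives the tip length. A narrower opening leaves more room under the bar, so I raise the tool, set 44 mm and touch down again.

>>> drive_tool(
  commands="0 0 0 -0.5 0 -1.1 4.4;0 0 0 -0.5 0 -1.1 4.4;0 0 0 -0.5 0 -1.1 4.4;0 0 0 -0.5 0 -1.1 4.4;0 0 0 -0.4 0 -0.9 4.4;0 0 0 -0.35 0 -0.75 4.4;0 0 0 -0.3 0 -0.65 4.4;0 0 0 -0.3 0 -0.65 4.4",
)

```text
time: 17.62
tool_pos: [555.1, -30.0, 69.4]
tcp_rot: [-180.0, 23.1, 81.5]
ft_force: [-0.3, 0.5, -0.1]
finger_gap: 44.3
```

```bash
python3 -c "
from h import *
log(); rk()"
```

```text
t 17.62 tcp [555.1 -30.   69.4] rot [-179.98   23.07   81.5 ] F [-0.3  0.5 -0.1] gap 44.3
rack frame TCP 0.4 217.3 69.4
```

>>> drive_tool(
  commands="0 0 0 0.03 0 0.08 4.4;0 0 0 0.06 0 0.14 4.4;0 0 0 0.08 0 0.2 4.4;0 0 0 0.08 0 0.2 4.4",
)

```text
time: 18.12
tool_pos: [555.3, -30.1, 67.8]
tcp_rot: [-180.0, 23.1, 81.5]
ft_force: [-1.7, 1.3, 4.6]
finger_gap: 44.6
```

```bash
python3 -c "
from h import *
log(); rk()"
```

```text
t 18.12 tcp [555.3 -30.1  67.8] rot [-179.99   23.09   81.49] F [-1.7  1.3  4.6] gap 44.6
rack frame TCP 0.6 217.3 67.8
```

>>> drive_tool(
  commands="0 0 0 -0.04 0 -0.1 4.4;0 0 0 -0.6 0 0.13 4.4;0 0 0 -1.15 0 0.37 4.4;0 0 0 -1.7 0 0.6 4.4;0 0 0 -2.25 0 0.84 4.4;0 0 0 -2.8 0 1.07 4.4;0 0 0 -3.36 0 1.31 4.4;0 0 0 -3.9 0 1.54 4.4;0 0 0 -4.46 0 1.78 4.4;0 0 0 -5.01 0 2.01 4.4;0 0 0 -5.57 0 2.25 4.4;0 0 0 -5.57 0 2.25 4.4",
)

```text
time: 19.62
tool_pos: [546.3, -90.0, 69.1]
tcp_rot: [-180.0, 23.1, 81.5]
ft_force: [0.2, 0.4, -0.1]
finger_gap: 43.8
```

```bash
python3 - <<'E'
from h import *
log(); rk()
print(gor(.5,103.2,69,23))
# lid centre via grey blob rear arc in scene/side, plane z=12
for n in("scene","side","wrist"):
    st=r.sense(); s=imaging.snapshot(n); save(f"pics/{n}9.png",s)
    for k in (40,60,80,100):
        p=o+k*Y; print(n,k,proj(s,[[*p,12]],st).round(0).tolist()) if k==80 else 0
E
```

```text
t 19.62 tcp [546.3 -90.   69.1] rot [-180.     23.1    81.45] F [ 0.2  0.4 -0.1] gap 43.8
rack frame TCP 0.6 156.7 69.1
[-0.02  0.1  -0.04 -4.92 -0.    2.1 ]
scene 80 [[275.0, 237.0]]
side 80 [[348.0, 175.0]]
wrist 80 [[321.0, 330.0]]
```

View pics/wrist9.png

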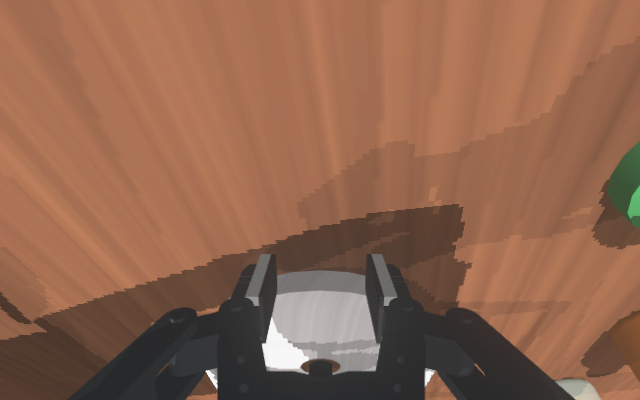

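The lid is cradled symmetrically between the fingertips, its rear rim at about (320,272) and its sides at about (208,375) and (432,375). I check its position by casting rays.

```bash
python3 - <<'E'
from h import *
st=r.sense(); w=imaging.snapshot("wrist")
for uv,z in (((320,271),12),((320,291),12),((320,271),0),((320,363),45)):
    p=cast(w,[uv],z,st)[0,:2]-o; print(uv,z,(p@X).round(1),(p@Y).round(1))
print(w["pixels"][262:300:3,320].tolist())
for y in (119.6,123.5,58.5): print(y,proj(w,[[*(o+y*Y),12],[*(o+y*Y),0],[*(o+y*Y),45]],st).round(0).tolist())
E
```

```text
(320, 271) 12 -0.3 137.7
(320, 291) 12 -0.3 121.2
(320, 271) 0 -0.3 121.1
(320, 363) 45 -0.2 117.7
[[98, 73, 60], [98, 71, 60], [96, 71, 59], [118, 113, 113], [120, 116, 116], [123, 118, 117], [123, 119, 118], [123, 118, 118], [122, 119, 119], [125, 121, 121], [182, 178, 177], [183, 177, 177], [181, 176, 174]]
119.6 [[321.0, 293.0], [321.0, 273.0], [321.0, 361.0]]
123.5 [[321.0, 288.0], [321.0, 268.0], [321.0, 357.0]]
58.5 [[321.0, 347.0], [321.0, 328.0], [321.0, 406.0]]
```

Rim top and bottom both cast to y_rack = 121, so the lid is flat with its centre at about y 56. I push the remaining 53 mm.

>>> drive_tool(
  commands="0 0 0 -0.5 0 0.2 4.4;0 0 0 -1 0 0.4 4.4;0 0 0 -1.5 0 0.65 4.4;0 0 0 -2 0 0.85 4.4;0 0 0 -2.5 0 1.05 4.4;0 0 0 -3 0 1.3 4.4;0 0 0 -3.5 0 1.5 4.4;0 0 0 -3.9 0 1.7 4.4;0 0 0 -3.9 0 1.7 4.4",
)

```text
time: 20.95
tool_pos: [540.1, -131.9, 68.7]
tcp_rot: [180.0, 23.1, 81.5]
ft_force: [-0.1, 0.0, 1.1]
finger_gap: 44.1
```

```bash
cat > rear.py <<'E'
from h import *
log(); rk(); st=r.sense(); w=imaging.snapshot("wrist"); save("pics/w10.png",w)
c=w["pixels"][:,320].astype(int); sat=c.max(1)-c.min(1); g=(sat<22)&(c.max(1)>85)
# longest grey run
rows=np.where(g)[0]; runs=np.split(rows,np.where(np.diff(rows)>1)[0]+1); runs=[q for q in runs if len(q)>6]
for q in runs:
    v=q[0]; j=q[np.abs(np.diff(c[q,0])).argmax()]+1 if len(q)>8 else v
    for u,z in((v-.5,0),(j-.5,12)):
        p=cast(w,[(320,u)],z,st)[0,:2]-o; print("rows",q[0],q[-1],"edge",u,"z",z,"Y",(p@Y).round(1))
E
python3 rear.py; python3 -c "
from h import *
print(gor(.5,103.5,69,23))"
```

```text
t 20.95 tcp [ 540.1 -131.9   68.7] rot [180.    23.1   81.47] F [-0.1  0.   1.1] gap 44.1
rack frame TCP 0.6 114.4 68.7
rows 270 358 edge 269.5 z 0 Y 79.9
rows 270 358 edge 289.5 z 12 Y 80.1
[-0.02  0.1  -0.02 -1.03 -0.    0.4 ]
```

>>> drive_tool(
  commands="0 0 0 -0.3 0 0.1 4.4;0 0 0 -0.6 0 0.22 4.4;0 0 0 -0.9 0 0.35 4.4;0 0 0 -1.15 0 0.45 4.4;0 0 0 -1.15 0 0.45 4.4",
)

```text
time: 21.62
tool_pos: [538.1, -144.2, 69.1]
tcp_rot: [-180.0, 23.1, 81.5]
ft_force: [-0.4, -0.1, 0.3]
finger_gap: 43.9
```

```bash
python3 rear.py
```

```text
t 21.62 tcp [ 538.1 -144.2   69.1] rot [-179.99   23.11   81.46] F [-0.4 -0.1  0.3] gap 43.9
rack frame TCP 0.5 101.9 69.1
rows 269 357 edge 268.5 z 0 Y 67.8
rows 269 357 edge 289.5 z 12 Y 67.1
```

>>> drive_tool(
  commands="0 0 0 1 0 -0.45 4.4;0 0 0 3 0 -1.3 4.4;0 0 0 6 0 -2.6 4.4;0 0 0 9 0 -3.9 4.4;0 0 0 10.6 0 -4.6 4.4;0 0 0 9 0 -8 4.4;0 5 0 7 0 -12 4.4;0 14 0 5 0 -17 4.4;0 23 0 5 0 -17 4.4;0 23 0 5 0 -17 4.4",
)

```text
time: 22.92
tool_pos: [555.1, -34.6, 207.0]
tcp_rot: [179.9, 0.2, 81.2]
ft_force: [-0.0, 0.8, -0.1]
finger_gap: 44.4
```

```bash
python3 -c "
from h import *
log(); rk(); print(gor(0,104,230,0))"
```

```text
t 22.93 tcp [555.1 -34.6 207. ] rot [1.7989e+02 1.5000e-01 8.1250e+01] F [-0.   0.8 -0.1] gap 44.4
rack frame TCP 1.1 212.8 207.0
[  0.11   0.15  -0.25 -10.89  -0.06  -2.27]
```

>>> drive_tool(
  commands="0 0 0 -5 0 -2.3 4.4;0 0 -0.2 -10 0 -2.3 4.4;0 0 -0.2 -15 0 -2.3 4.4;0 0 -0.2 -19 0 -2.3 4.4;0 0 -0.2 -21.9 0 -2.3 4.4;0 0 -0.2 -21.9 0 -2.3 4.4;0 0 -0.2 -21.9 0 -2.3 4.4;0 0 -0.2 -21.9 0 -2.3 4.4",
)

```text
time: 23.92
tool_pos: [521.9, -249.6, 230.0]
tcp_rot: [180.0, 0.2, 81.5]
ft_force: [0.1, 0.6, 0.3]
finger_gap: 43.7
```

```bash
python3 - <<'E'
from h import *
log(); rk(); st=r.sense(); w=imaging.snapshot("wrist"); save("pics/w11.png",w)
print("cam Y",(T(w,st)[:2,3]-o)@Y)
f=lambda y,x,z:proj(w,[[*(o+x*X+y*Y),z]],st)[0]
for x in (-30,-15,15,30):
    a=f(110,x,66); b=f(55,x,20); n=int(np.hypot(*(b-a)))
    pts=[a+(b-a)*i/n for i in range(n+1)]
    px=np.array([w["pixels"][int(round(v)),int(round(u))] for u,v in pts]).astype(int)
    g=(px.max(1)-px.min(1)<28)&(px.max(1)>70)
    e=np.where(np.diff(g.astype(int))!=0)[0]
    print(x,[(("on" if g[i+1] else "off"),int(pts[i][1]),"Y@66 %.1f"%((cast(w,[pts[i]],66,st)[0,:2]-o)@Y),"Y@12 %.1f"%((cast(w,[pts[i]],12,st)[0,:2]-o)@Y)) for i in e])
hsv=cv2.cvtColor(w["pixels"],cv2.COLOR_RGB2HSV)
for n in("scene","side"):
    s=imaging.snapshot(n); save(f"pics/{n}11.png",s); m=cv2.inRange(cv2.cvtColor(s["pixels"],cv2.COLOR_RGB2HSV),(45,90,40),(75,255,255))
    N,l,q,c=cv2.connectedComponentsWithStats(m)
    print(n,[(cast(s,[c[i]],25)[0,:2].round(1).tolist(),q[i].tolist()) for i in range(1,N) if q[i,4]>60])
E
```

```text
t 23.93 tcp [ 521.9 -249.6  230. ] rot [1.7998e+02 1.6000e-01 8.1530e+01] F [0.1 0.6 0.3] gap 43.7
rack frame TCP 0.0 -4.8 230.0
cam Y 78.77821972052442
-30 [('on', 88, 'Y@66 78.9', 'Y@12 79.0'), ('off', 100, 'Y@66 71.1', 'Y@12 69.3'), ('on', 110, 'Y@66 64.4', 'Y@12 61.0')]
-15 [('on', 88, 'Y@66 78.9', 'Y@12 79.0'), ('off', 100, 'Y@66 71.1', 'Y@12 69.3'), ('on', 102, 'Y@66 69.7', 'Y@12 67.6')]
15 [('on', 88, 'Y@66 78.9', 'Y@12 79.0'), ('off', 101, 'Y@66 70.4', 'Y@12 68.5'), ('on', 103, 'Y@66 69.1', 'Y@12 66.8')]
30 [('on', 88, 'Y@66 78.9', 'Y@12 79.0'), ('off', 100, 'Y@66 71.1', 'Y@12 69.3'), ('on', 111, 'Y@66 63.7', 'Y@12 60.2')]
scene [([676.6, 69.9], [359, 224, 17, 23, 312]), ([684.2, -4.1], [339, 238, 18, 22, 319]), ([691.6, -79.3], [318, 252, 19, 22, 326])]
side [([677.3, 6.4], [259, 156, 45, 50, 808])]
```

```bash
python3 -c "
from h import *
print(r.hand_in())"
```

```text
the job is handed in; nothing more can be done
None
```

The job is done and handed in at about 24 s of robot time. Nothing I measured failed a check.

- **Egg cup:** I gripped the stray cup by its bowl, carried it to the middle place and set it down against the wooden lip, feeling light contact there. Afterwards the three cups were evenly spaced and in line, with the middle one within about 0.5 mm of the outer cups' midpoint. The outer cups' last scene-camera readings matched the first ones to within 0.2 mm.
- **Lid:** I slid the steel lid to the rack by its knob, pressed lightly on the shelf. I then pushed it in with tilted fingertips reaching under the open-end bar. In the last push views its rim was flat on the shelf. From above, its rear edge is about 10 mm inside the outer face of the bar, and its centre is about 2 mm from mid-rack, which puts its front edge clear of the stop bar.

- **Camera disagreement:** The scene and side cameras differed by about 5 mm for the same points, so I relied on the wrist camera. The side camera's last view merged the three cups into one blob, so it did not confirm the row separately.
- **Not re-measured:** I did not check the spoon, soy bottle, salt, mug and bowl again afterwards. The arm did not work near them, and readings at the end of each move stayed at or below about 10 N.

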